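Change the clamping on a welded bracket and take off the copper chill block

TASK

One lug of the grey bracket has been welded and has cooled, so its copper chill block can come off. First squeeze the handles of the open locking pliers until they snap over centre and stay locked on their lug; only then pull the red release lever of the other pliers so that they spring open, lift out the copper block, and set it down gently on the firebrick. The bracket must stay put in the jig and never be left unclamped; leave everything else on the bench where it is.

Things in the scene. Friction and masses are not known exactly. Their poses are not given: they have to be found in the camera images.
- jig: Steel jig plate 290 x 360 x 12 mm with a hole pattern, fixed on the bench, its top 12 mm up. Origin on the bench near its middle; x points roughly away from the robot, y left.
- spare_pliers: The open pair of steel locking C-clamp pliers, 230 mm long, lying level on two posts bolted to the jig, left or right of the other pair. Origin: on the jig plate below the jaw pivot. x runs from handle ends to jaw tips (away from the robot), y from moving to fixed handle, z up. The tool's plane is 38 mm above the origin; handle bars are 16 mm tall about it. Jaw tips at x 60 mm.
- spare_pliers_fixed_mid (a point): Middle of the open pliers' fixed handle: a bar that cannot move, in the frame of spare_pliers x -115 to 6, y 0 to 14 mm (this point at -71, 7), 50 mm above the bench; adjusting knob behind it to x -133, bolt heads 4 mm above its top. Over both handles here: 63 mm wide open, 46 mm locked (y 14 to -32).
- spare_pliers_handle_mid (a point): Centreline of the open pliers' moving handle (12 mm wide bar), 62 mm behind its pivot, 50 mm above the bench; in spare_pliers at (-72, -42) mm open, (-71, -25) locked. Squeezed to the fixed handle (+y) it takes about 10 N here to start against the jaw spring, 16 N near the end, then snaps over centre and stays; 20 to 40 N of squeeze is fine.
- spare_pliers_handle (a joint): Angle of that moving handle to its jaw (rad): about 0.57 open, passes centre near 0.06, about 0.03 when locked.
- chill_pliers: The locked pair: the same tool, mounted the same way 220 mm beside the other, with the same frame and fixed handle; it clamps the copper block to a lug. When tripped, its moving handle springs out to the -y side by itself (its end by about 45 mm, the lever with it) and its jaw backs off the block by about 15 mm.
- chill_pliers_handle (a joint): Angle of the locked pliers' moving handle to its jaw (rad): about 0.03 locked, 0.57 open. Locked, the handle ends at x -152 mm in chill_pliers, where its inner face is at y -28 and its outer face at y -40.
- chill_pliers_lever_tail (a point): On the red release lever of the locked pliers, 50 mm above the bench. Its tail, 6 mm wide (y) and 12 tall, lies between the handles from x -123 to -168 mm in chill_pliers (this point -158, -17), 35 mm past the fixed handle's knob and 16 past the moving handle. Pulled to -y with about 3 N it trips the lock; the moving handle must be free to spring out to -y.
- chill_pliers_lever (a joint): Angle of that release lever (rad): 0 at rest, trips the lock at about 0.12 (8 mm at the tail), stop at 0.32; springs back when let go.
- bracket: Grey steel bracket, 2.4 kg, loose on the jig: base plate 85 x 300 x 10 mm with two upright lugs 66 x 10 x 55 mm, each with a 20 mm hole and each between the jaws of one pair of pliers. Origin: centre of its underside; y along its length. Lug tops are 77 mm above the bench.
- chill: Copper chill block 40 x 12 x 80 mm (x, y, z), about 0.34 kg, standing on the bracket's base plate flat against the -y side of a lug, clamped there by the locked pliers' moving jaw (50 mm above the bench). Origin: centre of its underside, 22 mm above the bench at first; its top is at 102 mm, 25 mm above the lug.
- firebrick: Cream firebrick slab 230 x 114 x 32 mm lying flat on the bench left or right of the jig, loose, 1.1 kg. Origin: centre of its underside; x along its length, z up.
- rod_case: Red filler-rod case 310 x 56 x 56 mm lying on the other side of the jig; leave it. Origin: underside.
- magnet: Red welding magnet, triangular, 62 mm sides and 17 mm thick, on the jig plate between the pliers; leave it. Origin: underside.
- tape: Yellow tape measure 65 x 34 x 62 mm beyond the jig on the right; leave it. Origin: underside.
Not all that is in view belongs to the job. There is more than one size of the chill; the one meant has the size given above.

How it is judged:
On the way, in this order (a step that is already met when the one before it is completed fails the run):
1. the open pliers are squeezed over centre and locked on their lug, while the other pair is still locked (value of joint spare_pliers_handle below 0.045 rad and value of joint chill_pliers_handle below 0.1 rad), for 0.3 s.
2. the release lever of the other pliers is pulled (value of joint chill_pliers_lever above 0.05 rad and value of joint chill_pliers_handle below 0.2 rad and value of joint spare_pliers_handle below 0.045 rad).
3. those pliers spring open (value of joint chill_pliers_handle above 0.4 rad and value of joint spare_pliers_handle below 0.045 rad), for 0.2 s.
At the end, for the whole second after the job is handed in: The spare pliers are locked (handle under 0.045 rad), the chill pliers are open (handle over 0.4 rad), the bracket is within 6 mm of where it was, and the copper block rests still on top of the firebrick, let go (all of step 3 and distance of bracket from where it was at the start of the episode below 0.006 m and x of chill in the frame of firebrick between -0.115 and 0.115 m and y of chill in the frame of firebrick between -0.057 and 0.057 m and z of chill in the frame of firebrick above 0.025 m and contact force between chill and firebrick above 1 N and linear speed of chill below 0.02 m/s); the robot touches nothing.
It fails at once if the bracket is left with no pliers locked on it (value of joint spare_pliers_handle above 0.1 rad and value of joint chill_pliers_handle above 0.12 rad).
It fails at once if the bracket is shifted more than 6 mm (distance of bracket from where it was at the start of the episode above 0.006 m).
It fails at once if the copper block is dropped (moves faster than 0.6 m/s while nothing holds it) (linear speed of chill above 0.6 m/s and contact force between the fingers and chill below 0.1 N).
It fails at once if the firebrick is pushed more than 40 mm (distance of firebrick from where it was at the start of the episode above 0.04 m).
It fails at once if another thing on the bench is moved more than 40 mm (distance of any of rod_case, magnet, tape from where it was at the start of the episode above 0.04 m).
It also fails if it takes over 69 s, if anything falls off the work surface, if the arm or the gripper's body presses on something with over 40 N, if the wrist force passes 120 N, or if a joint passes its speed limit or range.

ROBOT

A 7-joint arm with a two-finger parallel gripper is mounted at the origin on the work surface. World frame = base frame: x ahead of the robot, y to its left, z up, the work surface at z = 0. Lengths are in m, angles in rad, forces in N, time in s.
With the tool pointing down it reaches from about 0.4 to 0.85 m from the base axis. Payload 10.4 kg.
Tool frame: the origin (TCP) lies between the finger pads; the fingertips stand ahead of it and the grasp point (between the pads) lies 5 mm behind it (manip.tip_extent is the z of the fingertips in the tool frame, in m); z points along the fingers, y is the line along which they close (so a half turn about z gives the same grasp; the last joint's range is limited). The gripper opens to 85 mm and grips with 20 to 120 N. Pads are 22 mm wide; open, the fingers measure 114 mm over their backs; the gripper's body (76 mm by 85 mm) begins 54 mm behind the grasp point. The pads swing forward as they close: fully open they stand 13 mm farther back than shut.
Start: joints at [-1.255, 0.332, -0.065, 1.46, 0.022, 1.35, -0.088], TCP at [0.208, 0.589, 0.245] pointing down, gripper open.
Joint ranges: [-2.6, 2.6], [-0.5, 2.12], [-1.47, 1.34], [0.16, 2.42], [-1.27, 4.41], [0.06, 2.06], [-2.6, 2.6]. Speed limits (rad/s): [2.22, 2.22, 2.79, 2.79, 3.14, 3.14, 3.14].

INTERFACE

Orientations are given as a unit quaternion [x, y, z, w].
In Python, from workcell import status, viewer, manip gives the robot as it stands.
- The arm moves only by the tool play_rows, never from a script. Its argument "plan" is one flat list of numbers, 7 for each row, row after row: the turn, a rotation vector about the tool's x, y, z in degrees, then the shift along the tool's x, y, z in m, then the opening, from 0 (shut) to 1 (fully open). In form: [ax, ay, az, dx, dy, dz, grip, ax, ay, az, dx, dy, dz, grip, ...]. A call has 1 to 20 rows; each row is the pose to reach, as a shift and turn from the pose commanded when the call began, along the tool's axes at that moment; what a row does not reach only later rows make up. A row lasts 1/8 s, in which the tool goes at most 62.5 mm and 10.7 degrees, less where a joint would pass 70% of its speed; a pose out of reach is approached as far as the arm can. A call with a gripper value outside its range is refused whole. The fingers move at their own pace and stop on an object; "squeeze" is the grip in N (left out, the last holds). Time passes only in rows, so rows that repeat a pose let the fingers close. It gives the time, the measured TCP pose, the force, the opening and the grip force at its end, in the units of the state.
- status.get_obs(): the state, without advancing time (a new reading comes with each control period).
- viewer.camera(name): name is "side" or "top" or "wrist"; returns the picture (400x640x3 uint8, red, green, blue); there is no depth.
- viewer.camera_model(name): a dict with "fx", "fy", "cx", "cy" (pixels), "R" (3x3) and "t" (3): a world point X has camera coordinates R X + t. Camera axes: x right, y down, z forward; pixel columns grow to the right and rows downward; lengths in m; the calibration is good to about 2 mm. A picture is of the moment at which its call begins: read the wrist's pose just before it. camera_model takes no time and is no camera call; for the wrist camera it gives the pose at the moment of the call.
- manip.hand_in(): hands the job in; it is judged then, once.
The state is a dict: "clock": time; "joint_pos": joint angles; "joint_velocities": joint speeds; "tau": joint torques, N m; "position": TCP position; "ee_rot": TCP orientation; "ft_force": force on the tool from outside, world axes, zero at the start; "torque": the same for the moment, N m; "grip_width": opening from 0.0 (shut) to 1.0 (fully open); "grasp_force": force on a finger pad.
Only numpy, scipy, OpenCV 4.12 (cv2) and the standard library are available. Lean on these libraries where they do the work, as an engineer would, in place of code of your own. Each camera call takes 0.05 s, during which the arm holds its last target. There are 200 camera calls.

## Working session

There is one attempt and no reset: what is moved stays moved. The work goes in short steps, Python scripts to look and compute and a tool call to move; the robot and the scene stay as the last step left them, time stands still between calls to the robot, and variables do not carry over. Pictures are saved under pics/ and viewed, at most 13 in all, crops included, and the job is handed in when it is done.

Besides the shell and the picture viewer there is one more tool, called after "Call:" as name(argument=value, ...) on one line, values as JSON. play_rows: Moves the arm, as the interface text tells. Its arguments: {"type":"object","properties":{"plan":{"type":"array","items":{"type":"number"}},"squeeze":{"type":"number"}},"required":["plan"]}

```bash
mkdir -p pics; python3 - <<'E'
from workcell import status, viewer, manip
import cv2,numpy as np
o=status.get_obs(); print({k:np.round(v,3).tolist() for k,v in o.items()}, manip.tip_extent)
for n in("top","side"):
    cv2.imwrite(f"pics/{n}0.png",viewer.camera(n)[:,:,::-1]); m=viewer.camera_model(n); print(n,{k:np.round(v,3).tolist() for k,v in m.items()})
E
```

```text
{'clock': 0.0, 'joint_pos': [-1.255, 0.333, -0.065, 1.461, 0.022, 1.35, -0.088], 'joint_velocities': [0.0, 0.001, 0.0, 0.001, -0.001, 0.001, 0.001], 'tau': [0.0, -62.545, 0.05, -39.16, 0.016, 0.01, 0.0], 'position': [0.208, 0.589, 0.245], 'ee_rot': [0.169, 0.986, -0.001, -0.0], 'ft_force': [1.024, -0.176, -0.845], 'torque': [0.008, 0.007, -0.001], 'grasp_force': 0.0, 'grip_width': 1.003} 0.014
top {'fx': 423.813, 'fy': 423.813, 'cx': 317.74, 'cy': 198.729, 'R': [[-0.092, -0.996, 0.006], [-0.975, 0.089, -0.204], [0.203, -0.024, -0.979]], 't': [0.046, 0.635, 1.155]}
side {'fx': 486.815, 'fy': 486.815, 'cx': 319.041, 'cy': 190.368, 'R': [[0.996, -0.095, 0.001], [-0.057, -0.613, -0.788], [0.075, 0.784, -0.616]], 't': [-0.609, 0.091, 1.134]}
```

View pics/top0.png

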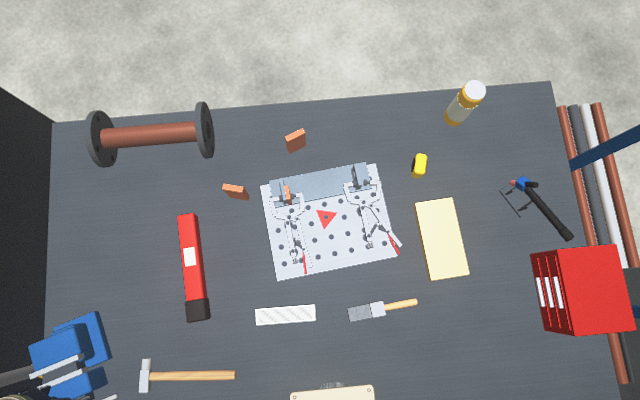

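View pics/side0.png

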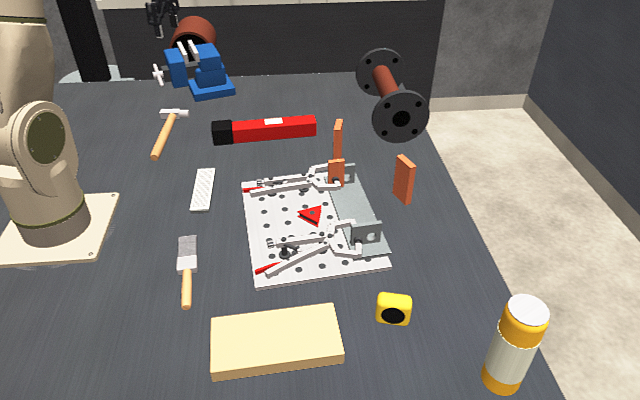

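The top view shows three copper blocks: A (287,191), between the jaws of the left pliers; B (235,191), standing alone left of the jig; and C (295,140), standing alone beyond it. A fits because it stands against a lug and the locked pliers clamp it. The spare, open pliers are on the right around (370,215). The firebrick is at (441,238). I'll confirm A in one enlarged crop and get rough positions.

```bash
cat > h.py <<'E'
from workcell import status, viewer, manip
import cv2,numpy as np
from scipy.spatial.transform import Rotation as Ro
def ray(m,u,v,z):
    R=np.array(m["R"]);t=np.array(m["t"]);c=-R.T@t
    d=R.T@np.array([(u-m["cx"])/m["fx"],(v-m["cy"])/m["fy"],1]);return c+d*(z-c[2])/d[2]
def proj(m,X):
    p=np.array(m["R"])@np.array(X)+np.array(m["t"]);return np.array([m["fx"]*p[0]/p[2]+m["cx"],m["fy"]*p[1]/p[2]+m["cy"]])
def rel(target,yaw=None):
    """shift/turn in tool axes to reach world target (and yaw in deg for tool-y axis heading, tool down)"""
    o=status.get_obs();R=Ro.from_quat(o["ee_rot"]);d=R.inv().apply(np.array(target)-o["position"])
    y=R.as_matrix()[:,1];print("pos",np.round(o["position"],4),"y-axis heading",round(np.degrees(np.arctan2(y[1],y[0])),1),"rel",np.round(d,4))
    if yaw is not None:
        a=np.radians(yaw);yy=np.array([np.cos(a),np.sin(a),0]);z=np.array([0,0,-1.]);T=np.column_stack([np.cross(yy,z),yy,z])
        print("rotvec",np.round((R.inv()*Ro.from_matrix(T)).as_rotvec(degrees=True),2))
E
python3 - <<'E'
from h import *
im=cv2.imread("pics/top0.png");m=viewer.camera_model("top")
cv2.imwrite("pics/c1.png",cv2.resize(im[150:290,225:425],None,fx=4,fy=4,interpolation=cv2.INTER_CUBIC))
hsv=cv2.cvtColor(im,cv2.COLOR_BGR2HSV)
g=cv2.inRange(hsv,(18,30,150),(32,140,255));
for c in cv2.findContours(g,0,2)[0]:
    if cv2.contourArea(c)>2000:
        r=cv2.minAreaRect(c);b=cv2.boxPoints(r);print("cream",r);print(np.round([ray(m,*p,.032) for p in b],3),ray(m,*r[0],.032))
s=cv2.inRange(hsv,(0,0,150),(180,50,255))
s=cv2.morphologyEx(s,cv2.MORPH_OPEN,np.ones((3,3)))
s[:, :230]=0;s[:,420:]=0;s[:150]=0;s[290:]=0
c=max(cv2.findContours(s,0,2)[0],key=cv2.contourArea);r=cv2.minAreaRect(c);print("jig",r);print(np.round([ray(m,*p,.012) for p in cv2.boxPoints(r)],3))
E
```

```text
cream ((441.885986328125, 238.20822143554688), (81.52864837646484, 39.65701675415039), 78.11134338378906)
[[ 0.607 -0.296  0.032]
 [ 0.621 -0.414  0.032]
 [ 0.385 -0.425  0.032]
 [ 0.373 -0.311  0.032]] [ 0.49428247 -0.36148263  0.032     ]
jig ((330.23077392578125, 219.15383911132812), (100.80370330810547, 129.4366455078125), 78.69007110595703)
[[ 0.715  0.166  0.012]
 [ 0.76  -0.227  0.012]
 [ 0.455 -0.248  0.012]
 [ 0.416  0.127  0.012]]
```

View pics/c1.png

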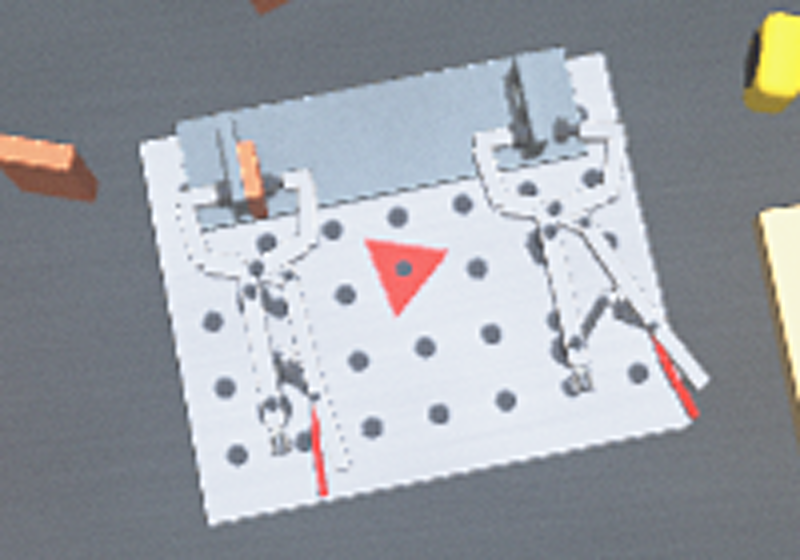

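The crop confirms A: the copper at crop (250,180) sits between the jaws of the closed left pliers, with its red lever tail ending at (322,495). The right pliers are open: knob at (580,380), moving handle end at (700,382). Next I compute rough poses and take the wrist camera over the spare handles.

```bash
python3 - <<'E'
from h import *
m=viewer.camera_model("top")
P=lambda x,y,z:np.round(ray(m,225+(x+.5)/4-.5,150+(y+.5)/4-.5,z),4)
c=[P(140,143,.012),P(605,55,.012),P(690,425,.012),P(210,523,.012)];print(c)
for a,b in((3,0),(2,1),(1,0),(2,3)):
    d=c[b]-c[a];print(np.linalg.norm(d),np.degrees(np.arctan2(d[1],d[0])))
print("spare pivot,knob end",P(551,232,.05),P(580,390,.05),"chill pivot, knob",P(257,270,.05),P(281,450,.05),"tail",P(322,493,.056),"copper top",P(246,147,.102))
w=viewer.camera_model("wrist");o=status.get_obs();R=Ro.from_quat(o["ee_rot"]).as_matrix()
C=-np.array(w["R"]).T@w["t"];print("cam in tool",R.T@(C-o["position"]),"axes",np.round(R.T@np.array(w["R"]).T,3),w["fx"])
rel([.52,-.13,.27],90-11)
E
```

```text
[array([0.705 , 0.1581, 0.012 ]), array([ 0.742 , -0.2008,  0.012 ]), array([ 0.4566, -0.229 ,  0.012 ]), array([0.4186, 0.1258, 0.012 ])]
0.2882156310820077 6.434590622871286
0.28678981850825874 5.643003948691889
0.36080217571406076 95.88598783302828
0.3568291467915703 96.11322277414008
spare pivot,knob end [ 0.602 -0.139  0.05 ] [ 0.4864 -0.1466  0.05  ] chill pivot, knob [0.5936 0.0757 0.05  ] [0.4636 0.0689 0.05  ] tail [0.4309 0.0425 0.056 ] copper top [0.6726 0.0741 0.102 ]
cam in tool [ 0.08387702  0.0010053  -0.1273012 ] axes [[-0.001 -0.947 -0.322]
 [ 1.    -0.001  0.001]
 [-0.001 -0.322  0.947]] 345.95424500428265
pos [0.2076 0.5892 0.2446] y-axis heading 70.6 rel [-0.5336 -0.5745 -0.0246]
rotvec [-0.07 -0.   -8.41]
```

```bash
python3 - <<'E'
from h import *
rel([.51,-.155,.25],95.5)
E
```

```text
pos [0.2076 0.5892 0.2446] y-axis heading 70.6 rel [-0.5325 -0.6014 -0.0046]
rotvec [-7.000e-02 -1.000e-02 -2.491e+01]
```

Call:
play_rows(plan=[0,0,0,0,0,-0.03,1,0,0,-25,-0.532,-0.601,-0.005,1,0,0,-25,-0.532,-0.601,-0.005,1,0,0,-25,-0.532,-0.601,-0.005,1,0,0,-25,-0.532,-0.601,-0.005,1,0,0,-25,-0.532,-0.601,-0.005,1,0,0,-25,-0.532,-0.601,-0.005,1,0,0,-25,-0.532,-0.601,-0.005,1,0,0,-25,-0.532,-0.601,-0.005,1,0,0,-25,-0.532,-0.601,-0.005,1,0,0,-25,-0.532,-0.601,-0.005,1,0,0,-25,-0.532,-0.601,-0.005,1,0,0,-25,-0.532,-0.601,-0.005,1,0,0,-25,-0.532,-0.601,-0.005,1,0,0,-25,-0.532,-0.601,-0.005,1,0,0,-25,-0.532,-0.601,-0.005,1,0,0,-25,-0.532,-0.601,-0.005,1,0,0,-25,-0.532,-0.601,-0.005,1], squeeze=30)

```text
clock: 2.35
position: [0.5097, -0.1531, 0.2504]
ee_rot: [-0.05, 0.999, 0.0, 0.0]
ft_force: [-1.0, -0.2, 0.2]
grip_width: 0.999
grasp_force: 0.0
```

```bash
python3 - <<'E'
from h import *
rel([.51,-.155,.25],95.5)
import json
m=viewer.camera_model("wrist");json.dump({k:np.array(v).tolist() for k,v in m.items()},open("w1.json","w"))
cv2.imwrite("pics/w1.png",viewer.camera("wrist")[:,:,::-1])
E
```

```text
pos [ 0.5097 -0.1531  0.2504] y-axis heading 95.7 rel [-0.0001 -0.0019  0.0004]
rotvec [0.04 0.03 0.19]
```

View pics/w1.png

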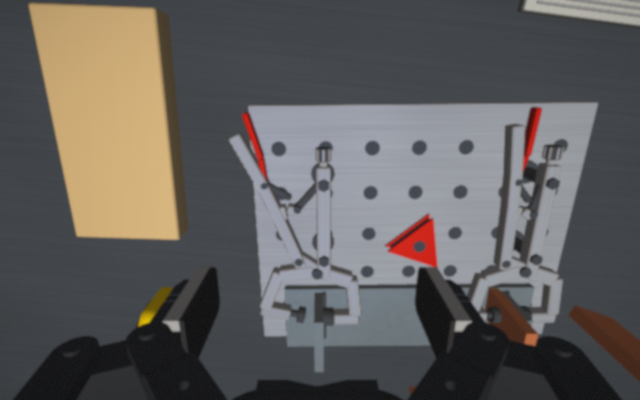

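The wrist view shows both pliers: spare knob (324,150), its moving handle end (237,140), chill pliers' lever tail (536,110), chill knob (552,150). I'll enlarge it to read exact pixels.

```bash
python3 - <<'E'
import cv2
im=cv2.imread("pics/w1.png")
cv2.imwrite("pics/c2.png",cv2.hconcat([cv2.resize(im[100:300,225:365],None,fx=2.8,fy=2.8,interpolation=cv2.INTER_CUBIC),cv2.resize(im[100:300,470:610],None,fx=2.8,fy=2.8,interpolation=cv2.INTER_CUBIC)]))
E
```

```text
(no output)
```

View pics/c2.png

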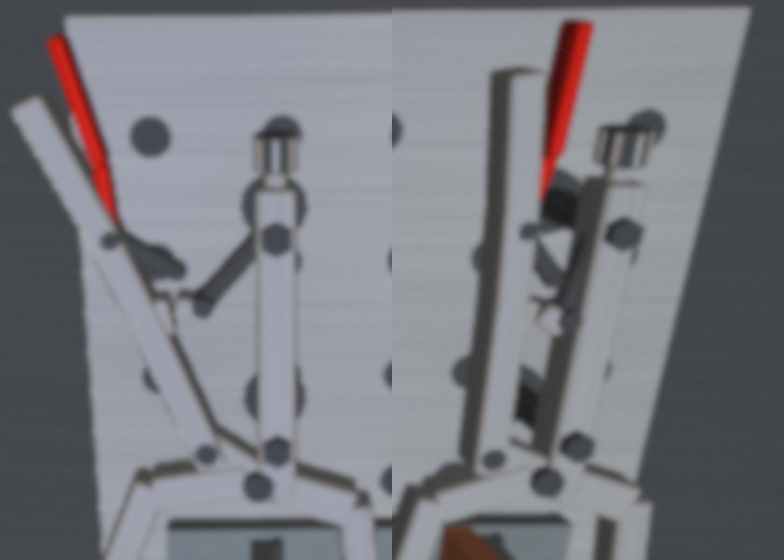

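```bash
cat > k.py <<'E'
from h import *
import json
m=json.load(open("w1.json"))
P=lambda x,y,z:ray(m,(225 if x<392 else 470-140)+(x+.5)/2.8-.5,100+(y+.5)/2.8-.5,z)
def frame(e,b1,b2,piv):
    # z heights: bar top .058, bolts .062
    E=P(*e,.058);B1=P(*b1,.062);B2=P(*b2,.062);V=P(*piv,.062)
    d=B2-B1;a=np.arctan2(d[1],d[0]);X=np.array([np.cos(a),np.sin(a),0]);Y=np.array([-X[1],X[0],0])
    print("yaw",np.degrees(a),"pivot",V.round(4),"rear end in frame",((E-V)@X).round(4),((E-V)@Y).round(4),"bolts",[(((q-V)@X).round(4),((q-V)@Y).round(4)) for q in(B1,B2)])
    # origin from rear-end (-.115,.007)
    O=E+.115*X-.007*Y;print("origin via end",O.round(4));return O,X,Y
S=frame((276,187),(276,240),(277,452),(258,487))
C=frame((625,181),(624,233),(577,447),(547,482))
f=lambda F,q:(((q-F[0])@F[1]).round(4),((q-F[0])@F[2]).round(4))
print("spare handle end",f(S,P(28,105,.058)),"mid bolt",f(S,P(110,240,.062)))
print("chill handle end",f(C,P(528,72,.058)),"tail end",f(C,P(580,23,.056)),P(580,23,.056))
b=C[1]
E
python3 k.py
```

```text
yaw 6.241588766966659 pivot [ 0.6151 -0.141   0.062 ] rear end in frame -0.1131 0.0073 bolts [(np.float64(-0.0956), np.float64(0.0071)), (np.float64(-0.0146), np.float64(0.0071))]
origin via end [ 0.617  -0.1406  0.058 ]
yaw 6.130627975836338 pivot [0.592  0.0743 0.062 ] rear end in frame -0.1132 0.0076 bolts [(np.float64(-0.0961), np.float64(0.0083)), (np.float64(-0.0145), np.float64(0.0083))]
origin via end [0.5937 0.0751 0.058 ]
spare handle end (np.float64(-0.1435), np.float64(-0.0743)) mid bolt (np.float64(-0.0982), np.float64(-0.0495))
chill handle end (np.float64(-0.1516), np.float64(-0.0323)) tail end (np.float64(-0.1668), np.float64(-0.0172)) [0.4296906  0.04024085 0.056     ]
```

```bash
python3 - <<'E'
from h import *
rel([.5475,-.1676,.041],96.2)
E
```

```text
pos [ 0.5097 -0.1533  0.2504] y-axis heading 95.7 rel [-0.0361 -0.0181  0.2094]
rotvec [ 0.04  0.03 -0.53]
```

Call:
play_rows(plan=[0,0,-0.5,-0.036,-0.018,0.05,1,0,0,-0.5,-0.036,-0.018,0.1,1,0,0,-0.5,-0.036,-0.018,0.13,1,0,0,-0.5,-0.036,-0.018,0.14,1,0,0,-0.5,-0.036,-0.018,0.14,1])

```text
clock: 3.02
position: [0.5475, -0.1684, 0.1108]
ee_rot: [-0.053, 0.999, 0.0, 0.0]
ft_force: [-0.7, 0.7, -0.1]
grip_width: 0.998
grasp_force: 0.0
```

```bash
python3 - <<'E'
from h import *
rel([.5475,-.1676,.041],96.2)
m=viewer.camera_model("wrist");im=viewer.camera("wrist")[:,:,::-1].copy()
for x,y in((-.071,-.042),(-.071,.007),(-.115,.007)):
    X=np.array([.616,-.141,.058])+x*np.array([.994,.108,0])+y*np.array([-.108,.994,0]);p=proj(m,X);print(p);cv2.circle(im,tuple(int(q) for q in p.round()),3,(0,255,0),1)
cv2.imwrite("pics/w2.png",im)
E
```

```text
pos [ 0.5475 -0.1684  0.1108] y-axis heading 96.1 rel [-0.      0.0008  0.0698]
rotvec [ 0.01  0.02 -0.09]
[275.63080136 236.02995721]
[361.52593866 235.77648241]
[364.78084628 159.95870899]
```

View pics/w2.png

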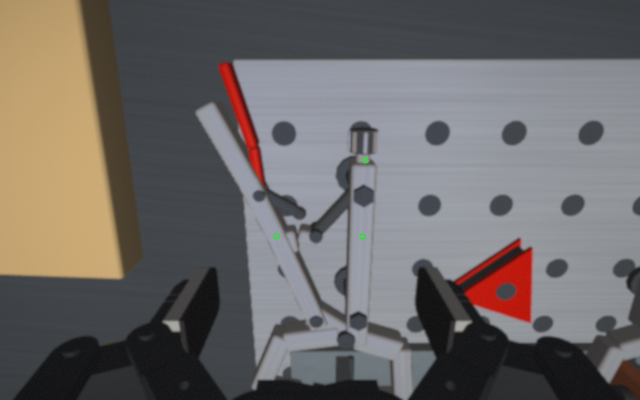

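The green dots at (277,236) and (362,236) fall on the two handle bars, so the estimate holds. I descend, then squeeze.

Call:
play_rows(plan=[0,0,0,0,0.001,0.03,1,0,0,0,0,0.001,0.055,1,0,0,0,0,0.001,0.07,1,0,0,0,0,0.001,0.07,1])

```text
clock: 3.58
position: [0.5473, -0.1675, 0.0405]
ee_rot: [-0.053, 0.999, 0.0, -0.0]
ft_force: [0.6, -0.3, 0.2]
grip_width: 1.0
grasp_force: 0.0
```

Call:
play_rows(plan=[0,0,0,0,0.003,0,0.8,0,0,0,0,0.005,0,0.7,0,0,0,0,0.007,0,0.6,0,0,0,0,0.009,0,0.5,0,0,0,0,0.01,0,0.45,0,0,0,0,0.01,0,0.4,0,0,0,0,0.01,0,0.4,0,0,0,0,0.01,0,0.4], squeeze=35)

```text
clock: 4.58
position: [0.548, -0.1584, 0.0429]
ee_rot: [-0.053, 0.999, -0.0, 0.002]
ft_force: [-0.3, -0.7, 10.7]
grip_width: 0.519
grasp_force: 35.6
```

Call:
play_rows(plan=[0,0,0,0,0,0,0.4,0,0,0,0,0,0,0.4,0,0,0,0,0,0,0.4,0,0,0,0,-0.001,0,0.6,0,0,0,0,-0.003,0,0.8,0,0,0,0,-0.005,0,1,0,0,0,0,-0.005,0,1,0,0,0,0,-0.005,-0.03,1,0,0,0,0,-0.005,-0.07,1,0,0,0,0,-0.005,-0.07,1])

```text
clock: 5.82
position: [0.5483, -0.1631, 0.113]
ee_rot: [-0.053, 0.999, -0.0, 0.002]
ft_force: [0.4, -0.4, -0.6]
grip_width: 0.999
grasp_force: 0.0
```

```bash
python3 - <<'E'
from h import *
# next target: chill lever tail hook; check lock first
m=viewer.camera_model("wrist");im=viewer.camera("wrist")[:,:,::-1].copy()
cv2.imwrite("pics/w3.png",im)
for x,y in((-.071,-.025),(-.152,-.034)):
    X=np.array([.616,-.141,.058])+x*np.array([.994,.108,0])+y*np.array([-.108,.994,0]);print(proj(m,X))
rel([.44,.04,.11],96.2)
E
```

```text
[296.65414501 231.72788511]
[275.02823646  83.23594917]
pos [ 0.5474 -0.1626  0.1112] y-axis heading 96.1 rel [0.0853 0.2129 0.001 ]
rotvec [-0.    0.13 -0.1 ]
```

View pics/w3.png

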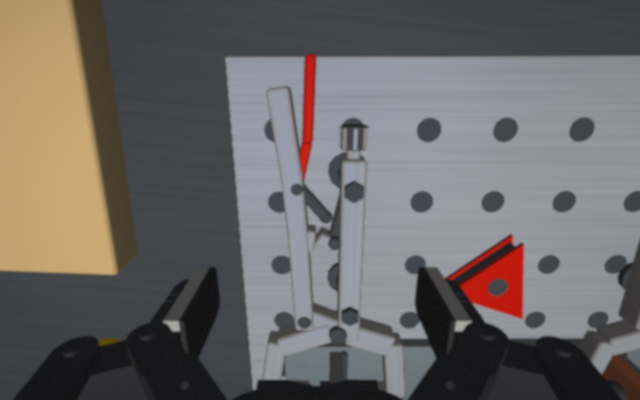

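The spare pliers are locked: handle end at (279,90), with the handle nearly parallel to the fixed one, as predicted for the locked state. Next I take the shut gripper to the inside of the chill lever's tail.

```bash
python3 - <<'E'
from h import *
rel([.4266,.065,.11],96.2)
E
```

```text
pos [ 0.5474 -0.1626  0.1112] y-axis heading 96.1 rel [0.0959 0.2391 0.001 ]
rotvec [-0.    0.13 -0.1 ]
```

Call:
play_rows(plan=[0,0,0,0,0,-0.03,0,0,0,0,0.03,0.06,-0.03,0,0,0,0,0.06,0.12,-0.03,0,0,0,0,0.08,0.17,-0.03,0,0,0,0,0.096,0.22,-0.02,0,0,0,0,0.096,0.239,0,0,0,0,0,0.096,0.239,0,0,0,0,0,0.096,0.239,0,0])

```text
clock: 6.88
position: [0.426, 0.0638, 0.1103]
ee_rot: [-0.053, 0.999, -0.0, -0.0]
ft_force: [1.1, 0.6, 0.5]
grip_width: 0.001
grasp_force: 0.0
```

```bash
python3 - <<'E'
from h import *
import json
rel([.4266,.065,.045],96.2)
m=viewer.camera_model("wrist");json.dump({k:np.array(v).tolist() for k,v in m.items()},open("w4.json","w"))
im=viewer.camera("wrist")[:,:,::-1].copy()
for x,y,z in((-.168,-.017,.056),(-.152,-.034,.058),(-.133,.007,.056)):
    X=np.array([.5935,.075,z])+x*np.array([.994,.108,0])+y*np.array([-.108,.994,0]);p=proj(m,X);print(p);cv2.circle(im,tuple(int(q) for q in p.round()),3,(0,255,0),1)
cv2.imwrite("pics/w4.png",im)
E
```

```text
pos [0.426  0.0638 0.1103] y-axis heading 96.0 rel [-0.0008  0.0012  0.0653]
rotvec [-0.04 -0.04 -0.17]
[272.88035118 234.50931329]
[244.58210496 261.10434524]
[315.00224595 287.05752198]
```

View pics/w4.png

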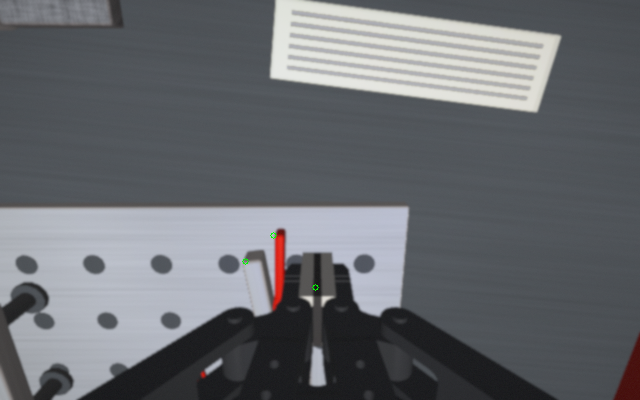

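Near view: the tail end is at (281,232), about 4 mm further +y than predicted. The shut fingers at (317,275) stand clear on its +y side. I add 5 mm of clearance, descend, then sweep to -y.

Call:
play_rows(plan=[0,0,0,0,0.005,0.01,0,0,0,0,0,0.005,0.04,0,0,0,0,0,0.005,0.065,0,0,0,0,0,0.005,0.065,0])

```text
clock: 7.42
position: [0.4242, 0.069, 0.0439]
ee_rot: [-0.053, 0.999, -0.001, -0.002]
ft_force: [-1.1, -0.8, 0.5]
grip_width: 0.001
grasp_force: 0.0
```

Call:
play_rows(plan=[0,0,0,0,-0.003,0,0,0,0,0,0,-0.005,0,0,0,0,0,0,-0.007,0,0,0,0,0,0,-0.009,0,0,0,0,0,0,-0.011,0,0,0,0,0,0,-0.013,0,0,0,0,0,0,-0.015,0,0])

```text
clock: 8.3
position: [0.4267, 0.055, 0.0452]
ee_rot: [-0.053, 0.999, 0.0, -0.0]
ft_force: [-1.3, 1.5, 0.6]
grip_width: 0.001
grasp_force: 0.9
```

Call:
play_rows(plan=[0,0,0,0,-0.002,0,0,0,0,0,0,-0.004,0,0,0,0,0,0,-0.006,0,0,0,0,0,0,-0.008,0,0,0,0,0,0,-0.01,0,0,0,0,0,0,-0.01,0,0])

```text
clock: 9.05
position: [0.4282, 0.0447, 0.0453]
ee_rot: [-0.053, 0.999, -0.0, 0.0]
ft_force: [-0.5, 0.1, -0.2]
grip_width: -0.0
grasp_force: 0.0
```

```bash
python3 - <<'E'
from h import *
import json
m=viewer.camera_model("top");im=viewer.camera("top")[:,:,::-1].copy()
cv2.imwrite("pics/t5.png",im)
h=cv2.cvtColor(im,cv2.COLOR_BGR2HSV);k=cv2.inRange(h,(0,120,120),(6,255,255))|cv2.inRange(h,(174,120,120),(180,255,255));k[:,:270]=0;k[:,420:]=0
for c in cv2.findContours(k,0,2)[0]: print(cv2.boundingRect(c))
E
```

```text
(379, 238, 4, 20)
(317, 210, 19, 19)
```

```bash
python3 - <<'E'
from h import *
rel([.62,.07,.2],96.2)
E
```

```text
pos [0.4281 0.0448 0.0453] y-axis heading 96.1 rel [-0.1935  0.0047 -0.1546]
rotvec [-0.    0.01 -0.13]
```

Call:
play_rows(plan=[0,0,0,0,0.002,-0.05,0,0,0,0,0,0.002,-0.11,0,0,0,0,-0.03,0.004,-0.155,0,0,0,0,-0.09,0.005,-0.155,1,0,0,0,-0.15,0.005,-0.155,1,0,0,0,-0.193,0.005,-0.155,1,0,0,0,-0.193,0.005,-0.155,1,0,0,0,-0.193,0.005,-0.155,1])

```text
clock: 10.1
position: [0.6189, 0.07, 0.2]
ee_rot: [-0.053, 0.999, -0.0, -0.0]
ft_force: [0.5, -0.0, -0.3]
grip_width: 1.001
grasp_force: 0.0
```

```bash
python3 - <<'E'
from h import *
m=viewer.camera_model("wrist");im=viewer.camera("wrist")[:,:,::-1].copy()
cv2.imwrite("pics/w6.png",im)
h=cv2.cvtColor(im,cv2.COLOR_BGR2HSV);k=cv2.inRange(h,(5,90,60),(16,255,255))
for c in cv2.findContours(k,0,2)[0]:
    if cv2.contourArea(c)>60:
        r=cv2.minAreaRect(c);print(r,ray(m,*r[0],.102),cv2.boundingRect(c))
print(proj(m,[.6726,.0741,.102]),status.get_obs()["position"])
E
```

```text
((260.8965759277344, 361.35772705078125), (54.32461929321289, 81.63788604736328), 72.42874145507812) [0.75605166 0.03974555 0.102     ] (230, 327, 67, 73)
((485.161376953125, 284.48980712890625), (147.88748168945312, 50.862152099609375), 44.11859893798828) [0.66611186 0.20342614 0.102     ] (429, 230, 125, 104)
((315.5, 239.5), (83.0, 15.0), 90.0) [0.64242032 0.07282388 0.102     ] (308, 198, 16, 84)
[313.01164405 276.34461195] [0.61867415 0.07008768 0.2004127 ]
```

View pics/w6.png

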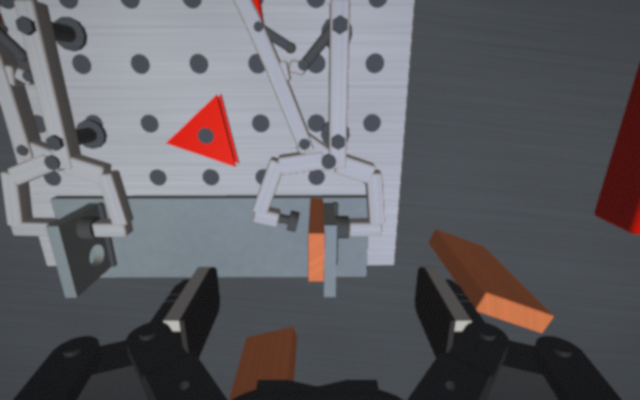

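The chill pliers have sprung open: moving handle at (270,75), jaw pad backed off to (288,220). The block still stands against its lug; its bright top face spans about (309–324, 248–281).

```bash
python3 - <<'E'
from h import *
m=viewer.camera_model("wrist");im=cv2.imread("pics/w6.png")
print([im[v,316].tolist() for v in range(240,286,4)])
h=cv2.cvtColor(im,cv2.COLOR_BGR2HSV);k=cv2.inRange(h,(5,90,150),(16,255,255));k[:,:300]=0;k[:,330:]=0
x,y,w,hh=cv2.boundingRect(k);print(x,y,w,hh)
for v in(y,y+hh):
  for u in(x-.5,x+w-.5):print(ray(m,u,v-.5,.102).round(4))
c=ray(m,x+w/2-.5,y+hh/2-.5,.102);print(c)
rel([c[0],c[1],.095],96.2)
E
```

```text
[[87, 125, 213], [86, 124, 211], [86, 123, 210], [85, 122, 208], [85, 122, 208], [90, 128, 217], [84, 123, 211], [86, 126, 214], [86, 127, 215], [84, 123, 208], [83, 114, 186], [84, 80, 75]]
308 233 16 49
[0.6376 0.0668 0.102 ]
[0.6365 0.0781 0.102 ]
[0.6776 0.0707 0.102 ]
[0.6763 0.0826 0.102 ]
[0.65649591 0.07449778 0.102     ]
pos [0.6187 0.0701 0.2004] y-axis heading 96.1 rel [-0.0381  0.0004  0.1054]
rotvec [ 0.02 -0.01 -0.14]
```

Call:
play_rows(plan=[0,0,0,-0.038,-0.001,0.03,0.7,0,0,0,-0.038,-0.001,0.06,0.6,0,0,0,-0.038,-0.001,0.09,0.5,0,0,0,-0.038,-0.001,0.105,0.4,0,0,0,-0.038,-0.001,0.105,0.4,0,0,0,-0.038,-0.001,0.105,0.3,0,0,0,-0.038,-0.001,0.105,0.2,0,0,0,-0.038,-0.001,0.105,0,0,0,0,-0.038,-0.001,0.105,0,0,0,0,-0.038,-0.001,0.105,0,0,0,0,-0.038,-0.001,0.105,0], squeeze=45)

```text
clock: 11.52
position: [0.658, 0.0734, 0.0965]
ee_rot: [-0.053, 0.999, 0.0, 0.001]
ft_force: [-0.3, -0.1, 6.4]
grip_width: 0.128
grasp_force: 45.7
```

Call:
play_rows(plan=[0,0,0,0,-0.001,-0.004,0,0,0,0,0,-0.003,-0.015,0,0,0,0,0,-0.003,-0.04,0,0,0,0,0,-0.003,-0.07,0,0,0,0,0,-0.003,-0.1,0,0,0,0,0,-0.003,-0.12,0,0,0,0,0,-0.003,-0.12,0])

```text
clock: 12.4
position: [0.6582, 0.0703, 0.2167]
ee_rot: [-0.053, 0.999, 0.0, 0.001]
ft_force: [-0.0, 0.7, -4.1]
grip_width: 0.134
grasp_force: 44.4
```

```bash
python3 - <<'E'
from h import *
rel([.497,-.361,.19],96.2); o=status.get_obs();print(o["grip_width"],o["grasp_force"],o["ft_force"])
im=viewer.camera("side")[:,:,::-1].copy();cv2.imwrite("pics/s7.png",cv2.resize(im[100:400,180:460],None,fx=2,fy=2))
E
```

```text
pos [0.6582 0.0703 0.2167] y-axis heading 96.1 rel [ 0.2061 -0.4118  0.0261]
rotvec [ 0.02  0.13 -0.12]
0.13377523526871574 44.4277024269104 [-0.04412991  0.72042942 -4.11228812]
```

View pics/s7.png

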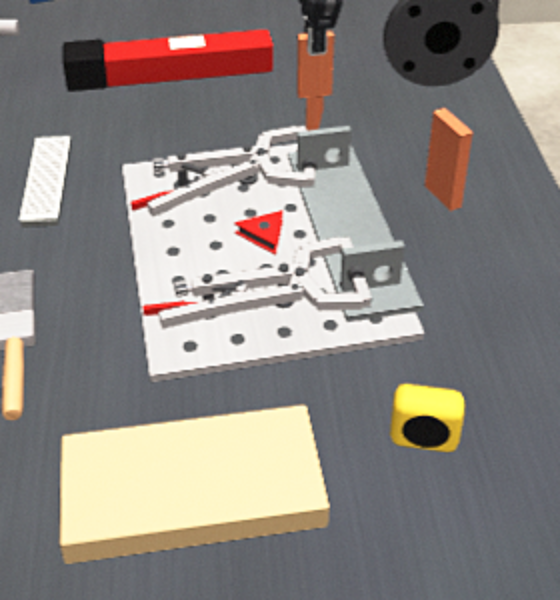

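The side crop shows the copper in the gripper at (315,65), spare pliers locked, chill pliers open and the bracket in place. I carry the block to the brick.

Call:
play_rows(plan=[0,0,0,0.01,-0.02,0,0,0,0,0,0.03,-0.06,0,0,0,0,0,0.05,-0.1,0,0,0,0,0,0.07,-0.14,0,0,0,0,0,0.09,-0.18,0,0,0,0,0,0.11,-0.22,0,0,0,0,0,0.13,-0.26,0,0,0,0,0,0.15,-0.3,0,0,0,0,0,0.17,-0.34,0,0,0,0,0,0.19,-0.38,0,0,0,0,0,0.2,-0.4,0.01,0,0,0,0,0.206,-0.412,0.03,0,0,0,0,0.206,-0.412,0.05,0,0,0,0,0.206,-0.412,0.075,0,0,0,0,0.206,-0.412,0.09,0,0,0,0,0.206,-0.412,0.095,0,0,0,0,0.206,-0.412,0.095,0])

```text
clock: 14.58
position: [0.4967, -0.3608, 0.1203]
ee_rot: [-0.053, 0.999, 0.0, -0.0]
ft_force: [-0.1, -0.3, -2.9]
grip_width: 0.131
grasp_force: 44.3
```

```bash
python3 - <<'E'
from h import *
rel([.497,-.361,.1065],96.2); print(status.get_obs()["ft_force"])
E
```

```text
pos [ 0.4967 -0.3608  0.1203] y-axis heading 96.1 rel [-0.0003 -0.0002  0.0138]
rotvec [ 0.   -0.   -0.08]
[-0.07671507 -0.30883914 -2.89137827]
```

Call:
play_rows(plan=[0,0,0,0,0,0.004,0,0,0,0,0,0,0.008,0,0,0,0,0,0,0.01,0,0,0,0,0,0,0.012,0,0,0,0,0,0,0.013,0,0,0,0,0,0,0.013,0])

```text
clock: 15.32
position: [0.4964, -0.361, 0.1072]
ee_rot: [-0.053, 0.999, 0.0, -0.0]
ft_force: [-0.3, -0.1, -3.8]
grip_width: 0.127
grasp_force: 44.4
```

Call:
play_rows(plan=[0,0,0,0,0,0.001,0,0,0,0,0,0,0.002,0,0,0,0,0,0,0.002,0])

```text
clock: 15.7
position: [0.4966, -0.3614, 0.1065]
ee_rot: [-0.053, 0.999, -0.0, 0.001]
ft_force: [-3.6, 2.2, 8.1]
grip_width: 0.127
grasp_force: 46.0
```

Contact at 8 N upward. I release slowly and retreat.

Call:
play_rows(plan=[0,0,0,0,0,-0.001,0.1,0,0,0,0,0,-0.001,0.2,0,0,0,0,0,-0.001,0.3,0,0,0,0,0,-0.001,0.45,0,0,0,0,0,-0.001,0.6,0,0,0,0,0,-0.001,0.6,0,0,0,0,0,-0.03,0.6,0,0,0,0,0,-0.08,0.6,0,0,0,0,0,-0.12,0.6,0,0,0,0,0,-0.12,0.6])

```text
clock: 16.95
position: [0.4974, -0.3622, 0.2285]
ee_rot: [-0.053, 0.999, -0.001, 0.002]
ft_force: [-0.9, -0.8, -0.5]
grip_width: 0.599
grasp_force: 0.0
```

```bash
python3 - <<'E'
from h import *
im=viewer.camera("side")[:,:,::-1].copy();cv2.imwrite("pics/s8.png",cv2.resize(im[100:400,180:460],None,fx=2,fy=2))
E
```

```text
(no output)
```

View pics/s8.png

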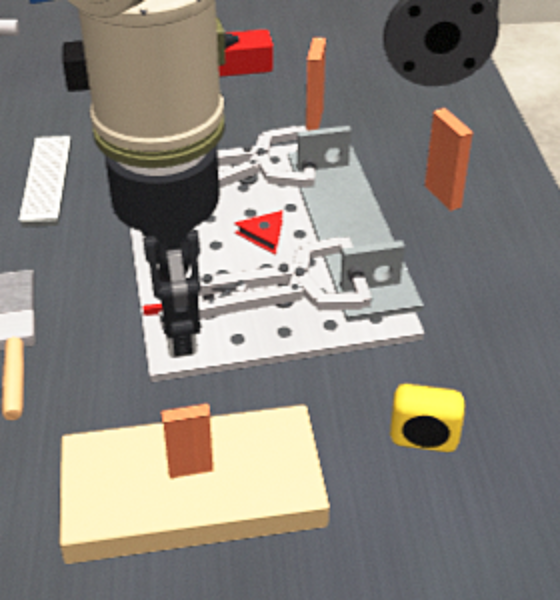

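The block stands upright in the middle of the brick at (188,440), let go, and the gripper is clear above it.

```bash
python3 -c "
from workcell import manip
print(manip.hand_in())"
```

```text
the job is handed in; nothing more can be done
None
```

The job is handed in (no verdict came back): the camera pictures show the spare pliers locked, the chill pliers open, the bracket in place and the copper block standing free on the firebrick, after about 17 s of robot time.

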